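Unscrew the shredder's clamp cap, whichever way its thread runs

ROBOT

A 6-joint arm with a two-finger parallel gripper is mounted at the origin on a cart in front of the work surface, level with it; the furniture and walls round the work are solid. World frame = base frame: x ahead of the robot, y to its left, z up, the work surface at z = 0. Lengths are in m, angles in rad, forces in N, time in s.
With the tool pointing down it reaches from about 0.375 to 0.975 m from the base axis. Payload 3.8 kg.
Tool frame: the origin (TCP) lies midway between the tips of the shut fingers; the grasp point (between the pads) lies 19 mm behind it; z points along the fingers, y is the line along which they close (so a half turn about z gives the same grasp; the last joint's range is limited). The gripper opens to 85 mm and grips with 20 to 120 N. Pads are 22 mm wide; open, the fingers measure 114 mm over their backs; the gripper's body (76 mm by 85 mm) begins 54 mm behind the grasp point. The pads swing forward as they close: fully open they stand 13 mm farther back than shut.
Start: joints at [-1.328, 0.264, 1.604, -0, 1.274, -0.037], TCP at [0.186, -0.649, 0.231] pointing down, gripper open.
Joint ranges: [-2.63, 2.63], [-0.94, 2.18], [0.31, 2.57], [-1.31, 4.45], [0, 2.66], [-2.55, 2.55]. Speed limits (rad/s): [2.57, 2.57, 3.14, 3.14, 3.14, 3.14].

INTERFACE

Orientations are given as a rotation vector (axis times angle).
In Python, from workcell import bot, cams gives the robot as it stands.
- The arm moves only by the tool play_rows, never from a script. Its argument "rows" is a list of rows, each a list of 2 entries, a list of its own where there are three numbers: the shift along the tool's x, y, z scaled (see below), then the turn, a rotation vector about the tool's x, y, z scaled (see below). A call has 1 to 20 rows; each row is the pose to reach, as a shift and turn from the pose commanded when the call began, along the tool's axes at that moment; what a row does not reach only later rows make up. The controller multiplies each number of a shift by 250 mm and each number of a turn by 45 degrees. A row lasts 1/12 s, in which the tool goes at most 41.7 mm and 7.16 degrees, less where a joint would pass 70% of its speed; a pose out of reach is approached as far as the arm can. A call with a number of a shift or a turn outside -1 to 1 is refused whole. A call with a gripper value outside its range is refused whole. "claw" is the opening, from -1 (shut) to 1 (fully open), set as the call begins (left out, the last holds). The fingers move at their own pace and stop on an object; "newtons" is the grip in N (left out, the last holds). Time passes only in rows, so rows that repeat a pose let the fingers close. It gives the time, the measured TCP pose, the force, the opening and the grip force at its end, in the units of the state.
- bot.read_state(): the state, without advancing time (a new reading comes with each control period).
- cams.read_camera(name): name is "scene" or "top" or "wrist"; returns a dict with "image" (480x640x3 uint8, red, green, blue), "K" (3x3 intrinsics, pixels), "k1" (the pictures are not rectified: a ray, as slopes to the right and down, at radius r is drawn at 1 + k1 r^2 times it, then the intrinsics apply), "T" (4x4, takes a point from camera to world coordinates); the wrist camera has in their place "mount" (4x4, takes a point from camera to tool coordinates, whose origin is the TCP and whose axes are the flange's). Camera axes: x right, y down, z forward; pixel columns grow to the right and rows downward; lengths in m; the calibration is good to about 2 mm. A picture is of the moment at which its call begins: read the wrist's pose just before it. There is no depth.
- bot.finish_job(): hands the job in; it is judged then, once.
The state is a dict: "time": time; "q": joint angles; "joint_vel": joint speeds; "joint_torque": joint torques, N m; "tool_pos": TCP position; "tcp_rot": TCP orientation; "wrist_force": force on the tool from outside, world axes, zero at the start; "torque": the same for the moment, N m; "width": opening from 0.0 (shut) to 1.0 (fully open); "grip_force": force on a finger pad.
Only numpy, scipy, OpenCV 4.12 (cv2) and the standard library are available. Lean on these libraries where they do the work, as an engineer would, in place of code of your own. Each camera call takes 0.05 s, during which the arm holds its last target. There are 200 camera calls.

TASK

The electric shredder on the worktop is being taken apart for washing, and the black clamp cap that screws its shredding disc down comes off next. Nobody remembers whether its thread is right- or left-handed, so feel both ways, unscrew the cap the way that loosens it, lift it off the spindle and finish while still holding it in the gripper, level and over the pan so that it drips there, at least 8 cm higher than it sat. Leave the disc lying on its spindle and do not disturb the other things on the worktop.

Things in the scene. Friction and masses are not known exactly. Their poses are not given: they have to be found in the camera images.
- shredder: Electric vegetable shredder, held to the worktop by suction feet: white base 200 mm deep (x), 305 mm wide (y); grey round pan, 194 mm across, rim 92 mm above the worktop; at its -y side a motor tower, top 140 mm above the worktop, that begins 115 mm from the spindle axis. Origin on the worktop under the vertical spindle axis (centre of the pan); z up.
- spindle_axis (a point): Point on the spindle axis at the upper face of the disc, 89 mm above the worktop, where the seated cap's origin is. The threaded spindle stands 24 mm above it, hidden in the cap: three-start thread, 30 mm lead (5 mm rise a radian), right- or left-handed by chance from start to start; nothing outside shows which.
- cap: Black clamp cap, 100 to 170 g, at first screwed down on the disc: hollow round knob, 65 mm across, 30 mm high, with a flat-sided bar grip on top, 56 mm long (cap's x), 15 mm wide (cap's y), from 30 to 54.5 mm above the underside. Pinch it across its width with 20 to 40 N. Origin at the centre of the underside, z up.
- bar_end (a point): Middle of the +x end of the cap's bar, 28 mm from the cap's axis, 41.5 mm above its underside. Turned the wrong way the cap meets a stop within 5 degrees (1 N m at 10 degrees of tool turn, steeply more: do not force it); the right way it turns with under 0.4 N m, rises about 10 mm in all, stays where it is let go, and lifts straight off once turned 110 to 135 degrees.
- disc: Steel shredding disc, loose, 160 mm diameter, 4 mm thick, with a 46 mm centre hole round the spindle; it lies on the drive flange under the cap. Origin at the centre of its underside, 85 mm above the worktop.
- feed_lid: Bystander: the shredder's clear plastic lid, 195 mm diameter, with an upright feed tube, 107 mm high in all, on the worktop left of the shredder. Origin at the centre of its underside.
- pusher: Bystander: white plastic pusher of the feed tube, 72 mm diameter at the top, 98 mm high, on the worktop left of the shredder. Origin at the centre of its underside.
- tumbler: Bystander: clear glass tumbler, 81 mm diameter, 93 mm high, on a wooden coaster left of the shredder. Origin at the centre of its underside.
- mug_c: Bystander: striped mug, 84 mm diameter without its handle, 95 mm high, farther left. Origin at the middle of its underside.
Mind the look-alikes: they are no part of the job. Of the things that look like the cap, the largest one is meant.

How it is judged:
On the way:
1. the cap is turned by a sixth of a turn or more while it is still on the spindle (distance of bar_end from where it was at the start of the episode above 0.028 m and horizontal distance between cap and spindle_axis below 0.005 m and height (world z) of cap below 0.107 m and angle between cap's own z axis and vertical below 0.15 rad), for 0.05 s.
At the end, for the whole second after the job is handed in: The gripper still holds the cap (over 2 N), at rest (under 3 cm/s), level within 20 degrees, its underside over 165 mm above the worktop, within 70 mm of the spindle axis, off disc and shredder; the disc lies flat on its flange within 10 mm of the axis (height (world z) of cap above 0.165 m and horizontal distance between cap and spindle_axis below 0.07 m and angle between cap's own z axis and vertical below 0.35 rad and contact force between the fingers and cap above 2 N and contact force between cap and shredder below 0.1 N and contact force between cap and disc below 0.1 N and linear speed of cap below 0.03 m/s and horizontal distance between disc and spindle_axis below 0.01 m and height (world z) of disc below 0.089 m and angle between disc's own z axis and vertical below 0.05 rad); the arm keeps its last pose, push and grip.
It fails at once if a bystander is knocked or moved by more than 3 cm (distance of any of feed_lid, pusher, tumbler, mug_c from where it was at the start of the episode above 0.03 m).
It also fails if it takes over 51 s, if anything falls off the work surface, if the arm or the gripper's body presses on something with over 40 N, if the wrist force passes 120 N, or if a joint passes its speed limit or range.

## Working session

There is one attempt and no reset: what is moved stays moved. The work goes in short steps, Python scripts to look and compute and a tool call to move; the robot and the scene stay as the last step left them, time stands still between calls to the robot, and variables do not carry over. Pictures are saved under pics/ and viewed, at most 10 in all, crops included, and the job is handed in when it is done.

Besides the shell and the picture viewer there is one more tool, called by a JSON object that holds its "op" and its "data", one argument or row to a line. play_rows: Moves the arm, as the interface text tells. Its arguments: {"type":"object","properties":{"rows":{"type":"array","items":{"type":"array"}},"claw":{"type":"number"},"newtons":{"type":"number"}},"required":["rows"]}

```bash
mkdir -p pics; cat > h.py <<'E'
import numpy as np, cv2
from workcell import bot, cams
from scipy.spatial.transform import Rotation as R
def ray(c,u,v,T=None):
    K=c["K"];x=(u-K[0][2])/K[0][0];y=(v-K[1][2])/K[1][1]
    k=c["k1"];rd=np.hypot(x,y);r=rd
    for _ in range(30): r=rd/(1+k*r*r)
    s=r/rd if rd>0 else 1
    T=np.array(c["T"] if T is None else T)
    return T[:3,3],T[:3,:3]@np.array([x*s,y*s,1])
def at(c,u,v,z,T=None):
    o,d=ray(c,u,v,T);return o+d*(z-o[2])/d[2]
def toolT(s):
    T=np.eye(4);T[:3,:3]=R.from_rotvec(s["tcp_rot"]).as_matrix();T[:3,3]=s["tool_pos"];return T
E
python3 - <<'E'
from h import *
for n in("scene","top"):
    c=cams.read_camera(n);cv2.imwrite(f"pics/{n}0.png",c["image"][:,:,::-1]);print(n,c["K"],c["k1"],c["T"])
    import pickle;pickle.dump(c,open(n+".pkl","wb"))
s=bot.read_state();print(s);print(toolT(s).round(3))
E
```

```text
scene [[519.61051528   0.         324.17486908]
 [  0.         519.61051528 233.72048739]
 [  0.           0.           1.        ]] 0.010416272975387652 [[-0.7706897  -0.49829261  0.39716729  0.05505959]
 [-0.63712213  0.59220062 -0.49332931  0.56618196]
 [ 0.01061963 -0.63324789 -0.77387617  0.95048846]
 [ 0.          0.          0.          1.        ]]
top [[487.22660708   0.         321.13841471]
 [  0.         487.22660708 231.7319643 ]
 [  0.           0.           1.        ]] 0.035965007704725986 [[-0.00607244 -0.99433996  0.10607158  0.35742586]
 [-0.99991558  0.00481924 -0.01206695  0.02216135]
 [ 0.01148746 -0.1061359  -0.99428528  1.29269605]
 [ 0.          0.          0.          1.        ]]
{'time': 0.1, 'q': array([-1.32790627e+00,  2.64690141e-01,  1.60526513e+00,  2.06643426e-05,
        1.27370336e+00, -3.68937097e-02]), 'joint_vel': array([ 1.72503044e-03, -2.01822969e-03, -1.99637171e-03,  1.40712167e-03,
       -1.02512391e-03,  6.11961384e-05]), 'joint_torque': array([-1.35860239e-03, -5.16708505e+01, -3.68590987e+01, -5.05713547e-05,
        6.25696281e-03, -2.14540556e-06]), 'tool_pos': array([ 0.18624641, -0.64809521,  0.23006327]), 'tcp_rot': array([-3.10886703e+00, -4.37755021e-01,  3.02600576e-04]), 'wrist_force': array([-0.01944341,  0.62528773, -0.75601821]), 'torque': array([0.01583098, 0.01602985, 0.01593757]), 'grip_force': 0.0, 'width': 1.000754608601643}
[[ 0.961  0.276 -0.     0.186]
 [ 0.276 -0.961  0.002 -0.648]
 [ 0.    -0.002 -1.     0.23 ]
 [ 0.     0.     0.     1.   ]]
```

View pics/top0.png

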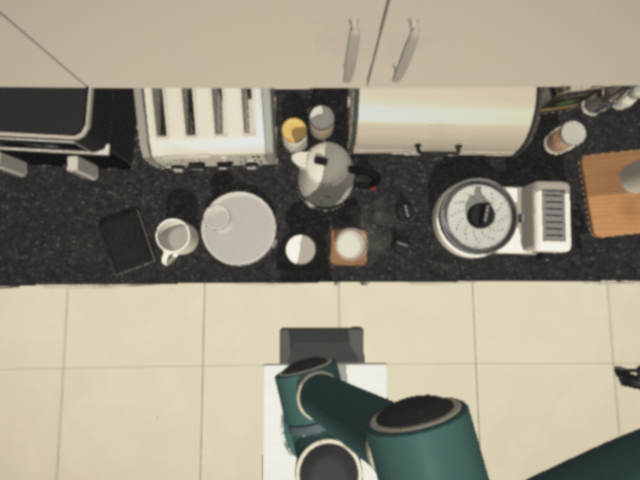

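View pics/scene0.png

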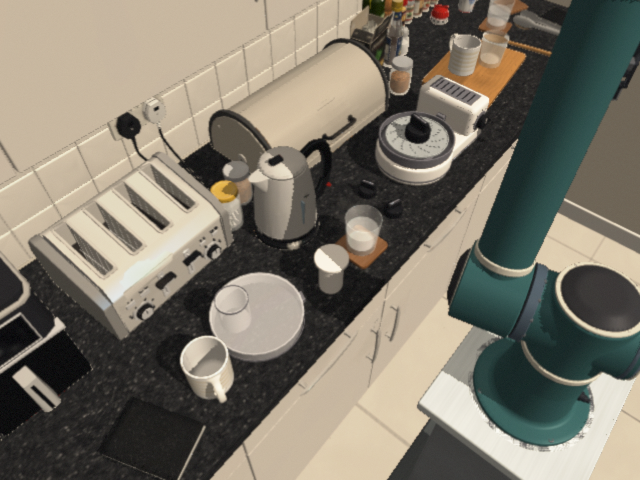

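The top view shows the cap at about (482,214) on the disc. The tower is to its right (-y), and two small black look-alike caps lie at (404,208) and (402,242). I'll enlarge the cap in both views.

```bash
python3 - <<'E'
from h import *
import pickle
a=pickle.load(open("top.pkl","rb"));b=pickle.load(open("scene.pkl","rb"))
A=a["image"][165:265,425:525,::-1];B=b["image"][95:195,365:465,::-1]
f=lambda i:cv2.resize(np.clip(i.astype(float)*1.5,0,255).astype(np.uint8),(400,400),interpolation=cv2.INTER_CUBIC)
cv2.imwrite("pics/crop.png",np.hstack([f(A),f(B)]))
for uv in[(480,215),(482,214)]: print(at(a,*uv,0.119),at(a,*uv,.1435))
E
```

```text
[ 0.52167948 -0.37862829  0.119     ] [ 0.51825081 -0.37026212  0.1435    ]
[ 0.52410811 -0.38357167  0.119     ] [ 0.52062874 -0.3751023   0.1435    ]
```

View pics/crop.png

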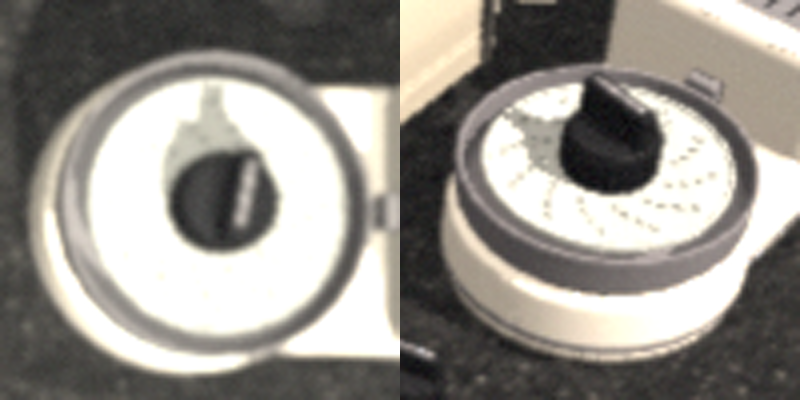

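In the crop the bar top runs from about (252,158) to (239,228), i.e. full-image (488,204.5) to (484.8,222). The pan rim is centred near crop (212,202), i.e. (478,215.5). Next I'll compute positions from both views.

```bash
python3 - <<'E'
from h import *
import pickle
a=pickle.load(open("top.pkl","rb"));b=pickle.load(open("scene.pkl","rb"))
p=lambda u,v:(425+u/4-.4,165+v/4-.4)
e1=at(a,*p(252,155),.1435);e2=at(a,*p(239,230),.1435)
print("bar top",e1,e2,(e1+e2)/2,np.linalg.norm(e1-e2),np.degrees(np.arctan2(*(e1-e2)[[1,0]])))
print("rim",at(a,*p(212,202),.092),[at(a,*p(*x),.092)[:2] for x in((60,202),(365,202),(212,52),(212,352))])
print("disc",at(a,*p(214,206),.089))
q=lambda u,v:(365+u/4-.4,95+v/4-.4)
s1=at(b,*q(195,78),.1435);s2=at(b,*q(254,118),.1435) # u is within right half
print("scene bar",s1,s2,(s1+s2)/2,np.linalg.norm(s1-s2),np.degrees(np.arctan2(*(s1-s2)[[1,0]])))
c=cams.read_camera("wrist");print(np.array(c["mount"]).round(4),c["K"],c["k1"])
E
```

```text
bar top [ 0.54620793 -0.38943852  0.1435    ] [ 0.50116679 -0.37987957  0.1435    ] [ 0.52368736 -0.38465905  0.1435    ] 0.04604429599642945 -11.981929068463502
rim [ 0.52523817 -0.38188994  0.092     ] [array([ 0.5257231, -0.2875545]), array([ 0.52473408, -0.47651409]), array([ 0.62010565, -0.38554518]), array([ 0.43187065, -0.37813049])]
disc [ 0.52313508 -0.38404245  0.089     ]
scene bar [ 0.54413621 -0.38560334  0.1435    ] [ 0.49528549 -0.37633347  0.1435    ] [ 0.51971085 -0.38096841  0.1435    ] 0.049722462075751546 -10.744650840520077
[[-5.000e-04 -9.525e-01 -3.047e-01  7.780e-02]
 [ 1.000e+00 -6.000e-04  3.000e-04  7.000e-04]
 [-5.000e-04 -3.047e-01  9.525e-01 -1.414e-01]
 [ 0.000e+00  0.000e+00  0.000e+00  1.000e+00]] [[427.02417275   0.         312.65878827]
 [  0.         427.02417275 236.46476428]
 [  0.           0.           1.        ]] -0.09807163651776113
```

Both views agree: the axis is at about (0.524, -0.384) and the bar heads about -11.5°. I'll move above it at z≈0.25, in two halves.

{"op": "play_rows", "data": {
  "rows": [
    [[0.1, -0.04, -0.01], [0, 0, 0.04]],
    [[0.2, -0.08, -0.02], [0, 0, 0.08]],
    [[0.3, -0.12, -0.03], [0, 0, 0.12]],
    [[0.4, -0.16, -0.04], [0, 0, 0.16]],
    [[0.5, -0.2, -0.04], [0, 0, 0.2]],
    [[0.6, -0.24, -0.04], [0, 0, 0.24]],
    [[0.7, -0.28, -0.04], [0, 0, 0.28]],
    [[0.795, -0.32, -0.04], [0, 0, 0.31]],
    [[0.795, -0.32, -0.04], [0, 0, 0.31]]
  ],
  "claw": 1,
  "newtons": 30
}}

```text
time: 0.9
tool_pos: [0.3586, -0.5138, 0.2409]
tcp_rot: [-3.139, -0.061, -0.002]
wrist_force: [-0.1, 0.8, -0.5]
width: 1.001
grip_force: 0.0
```

```bash
cat > go.py <<'E'
import sys
from h import *
# go.py x y z headingdeg : shift/turn units needed, tool kept vertical
s=bot.read_state();T=toolT(s);x,y,z,h=map(float,sys.argv[1:5]);h=np.radians(h)
X=np.array([np.cos(h),np.sin(h),0]);Z=np.array([0,0,-1.]);Y=np.cross(Z,X)
Rt=np.column_stack([X,Y,Z])
print("t",s["time"],"pos",s["tool_pos"].round(4),"head",np.degrees(np.arctan2(T[1,0],T[0,0])).round(2),"q",s["q"].round(2),"F",s["wrist_force"].round(2),"M",s["torque"].round(2))
print("shift",(T[:3,:3].T@(np.array([x,y,z])-T[:3,3])/.25).round(3),"turn",(np.degrees(R.from_matrix(T[:3,:3].T@Rt).as_rotvec())/45).round(3))
E
python3 go.py .524 -.384 .25 -11.5
```

```text
t 0.9 pos [ 0.3586 -0.5138  0.2409] head 2.23 q [-1.    0.17  1.7   0.    1.27  0.53] F [-0.12  0.76 -0.45] M [ 0.02 -0.01  0.01]
shift [ 0.681 -0.493 -0.034] turn [-0.003 -0.002  0.305]
```

{"op": "play_rows", "data": {
  "rows": [
    [[0.11, -0.08, -0.01], [0, 0, 0.05]],
    [[0.22, -0.16, -0.01], [0, 0, 0.1]],
    [[0.33, -0.24, -0.02], [0, 0, 0.15]],
    [[0.44, -0.32, -0.02], [0, 0, 0.2]],
    [[0.55, -0.4, -0.03], [0, 0, 0.25]],
    [[0.64, -0.465, -0.03], [0, 0, 0.28]],
    [[0.68, -0.493, -0.034], [-0.003, -0.002, 0.305]],
    [[0.68, -0.493, -0.034], [-0.003, -0.002, 0.305]],
    [[0.68, -0.493, -0.034], [-0.003, -0.002, 0.305]],
    [[0.68, -0.493, -0.034], [-0.003, -0.002, 0.305]]
  ]
}}

```text
time: 1.73
tool_pos: [0.5198, -0.3883, 0.2494]
tcp_rot: [3.123, -0.318, -0.004]
wrist_force: [-0.0, -0.7, 0.3]
width: 1.004
grip_force: 0.0
```

```bash
python3 go.py .524 -.384 .121 -11.5; python3 - <<'E'
from h import *
import pickle
s=bot.read_state();c=cams.read_camera("wrist");c["T"]=toolT(s)@np.array(c["mount"]);pickle.dump(c,open("w.pkl","wb"))
cv2.imwrite("pics/w1.png",c["image"][:,:,::-1])
E
```

```text
t 1.7333 pos [ 0.5198 -0.3883  0.2494] head -11.63 q [-0.68  0.21  1.64 -0.    1.29  1.1 ] F [-0.05 -0.68  0.29] M [ 0.02  0.02 -0.01]
shift [ 0.014 -0.022  0.514] turn [ 0.004  0.003 -0.003]
```

View pics/w1.png

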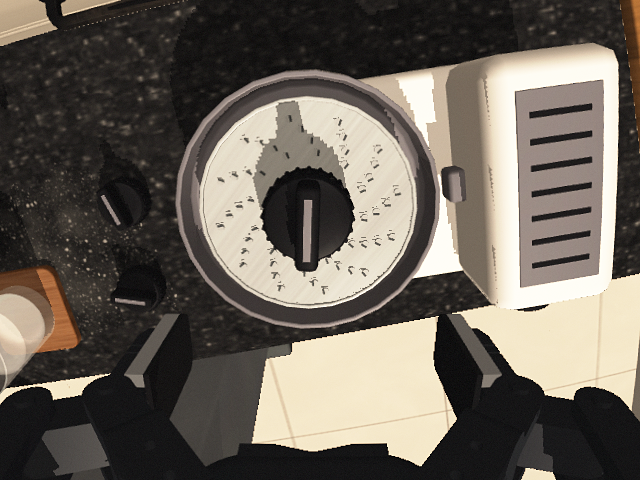

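The wrist view shows the bar's outline from about (307,182) to (307,270), its white inlay from (308,198) to (306,265), and the disc edge from 200 to 417 across and 96 to 308 down.

```bash
python3 - <<'E'
from h import *
import pickle
c=pickle.load(open("w.pkl","rb"))
e1=at(c,308,198,.1435);e2=at(c,306,266,.1435)
print(e1,e2,(e1+e2)/2,np.linalg.norm(e1-e2),np.degrees(np.arctan2(*(e1-e2)[[1,0]])))
P=[at(c,*p,.089)[:2] for p in((200,202),(417,202),(309,96),(309,308))];print(P,(P[0]+P[1])/2,(P[2]+P[3])/2)
k=[at(c,*p,.119)[:2] for p in((262,216),(354,216))];print(k,sum(k)/2)
E
```

```text
[ 0.54241458 -0.39128211  0.1435    ] [ 0.50039378 -0.38119103  0.1435    ] [ 0.52140418 -0.38623657  0.1435    ] 0.043215481017100134 -13.503571002190393
[array([ 0.54370199, -0.31080521]), array([ 0.51161213, -0.46553198]), array([ 0.59965129, -0.40356101]), array([ 0.4439105, -0.3710051])] [ 0.52765706 -0.3881686 ] [ 0.5217809  -0.38728305]
[array([ 0.5313639 , -0.35781681]), array([ 0.51905012, -0.4171722 ])] [ 0.52520701 -0.38749451]
```

Combining the views gives an axis of about (0.523, -0.386) and a heading of -12.5°. I'll descend to TCP z≈0.124 and pinch.

{"op": "play_rows", "data": {
  "rows": [
    [[0.005, -0.006, 0.05], [0.002, 0.001, 0.01]],
    [[0.011, -0.012, 0.13], [0.004, 0.003, 0.02]],
    [[0.011, -0.012, 0.21], [0.004, 0.003, 0.02]],
    [[0.011, -0.012, 0.29], [0.004, 0.003, 0.02]],
    [[0.011, -0.012, 0.36], [0.004, 0.003, 0.02]],
    [[0.011, -0.012, 0.42], [0.004, 0.003, 0.02]],
    [[0.011, -0.012, 0.46], [0.004, 0.003, 0.02]],
    [[0.011, -0.012, 0.49], [0.004, 0.003, 0.02]],
    [[0.011, -0.012, 0.502], [0.004, 0.003, 0.02]],
    [[0.011, -0.012, 0.502], [0.004, 0.003, 0.02]],
    [[0.011, -0.012, 0.502], [0.004, 0.003, 0.02]]
  ]
}}

```text
time: 2.7
tool_pos: [0.5241, -0.386, 0.125]
tcp_rot: [3.123, -0.344, 0.003]
wrist_force: [1.3, -0.1, 0.5]
width: 1.003
grip_force: 0.0
```

{"op": "play_rows", "data": {
  "rows": [
    [[0, 0, 0], [0, 0, 0]],
    [[0, 0, 0], [0, 0, 0]],
    [[0, 0, 0], [0, 0, 0]],
    [[0, 0, 0], [0, 0, 0]],
    [[0, 0, 0], [0, 0, 0]],
    [[0, 0, 0], [0, 0, 0]],
    [[0, 0, 0], [0, 0, 0]],
    [[0, 0, 0], [0, 0, 0]],
    [[0, 0, 0], [0, 0, 0]],
    [[0, 0, 0], [0, 0, 0]],
    [[0, 0, 0], [0, 0, 0]],
    [[0, 0, 0], [0, 0, 0]]
  ],
  "claw": -1,
  "newtons": 30
}}

```text
time: 3.7
tool_pos: [0.5239, -0.3856, 0.1245]
tcp_rot: [-3.122, 0.343, -0.002]
wrist_force: [-0.6, -0.6, 1.6]
width: 0.165
grip_force: 35.1
```

```bash
python3 go.py .523 -.386 .124 -12.5; python3 - <<'E'
from h import *
import pickle
c=cams.read_camera("wrist");s=bot.read_state();print(s["width"],s["grip_force"])
cv2.imwrite("pics/w2.png",c["image"][:,:,::-1])
E
```

```text
t 3.7 pos [ 0.5239 -0.3856  0.1245] head -12.55 q [-0.67  0.3   1.76  0.    1.08  1.12] F [-0.63 -0.57  1.56] M [ 0.04  0.04 -0.04]
shift [-0.003  0.002  0.002] turn [-0.001 -0.002 -0.001]
0.17039400667587692 35.07613778114319
```

View pics/w2.png

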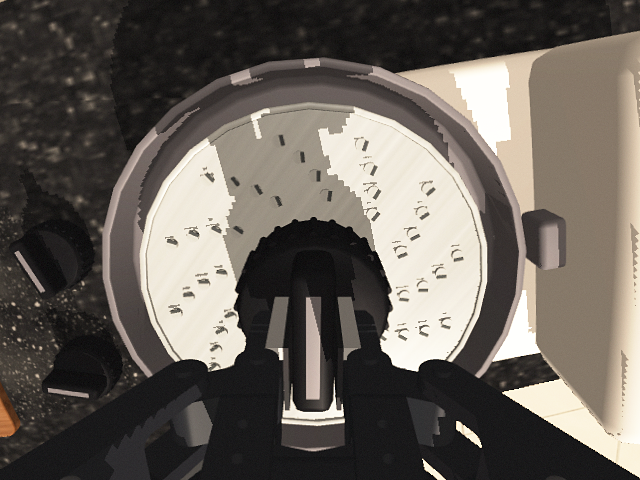

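The pinch is good: the bar at (312,330) sits between the pads, the opening is 14.5 mm and side forces are small. First I'll feel counter-clockwise, 8°.

{"op": "play_rows", "data": {
  "rows": [
    [[0, 0, 0], [0, 0, -0.04]],
    [[0, 0, 0], [0, 0, -0.08]],
    [[0, 0, -0.001], [0, 0, -0.12]],
    [[0, 0, -0.001], [0, 0, -0.15]],
    [[0, 0, -0.001], [0, 0, -0.18]],
    [[0, 0, -0.001], [0, 0, -0.18]],
    [[0, 0, -0.001], [0, 0, -0.18]]
  ]
}}

```text
time: 4.33
tool_pos: [0.524, -0.3856, 0.1248]
tcp_rot: [-3.139, 0.122, -0.002]
wrist_force: [0.5, 0.5, 2.4]
width: 0.164
grip_force: 35.2
```

```bash
python3 go.py .523 -.386 .124 -12.5
```

```text
t 4.3333 pos [ 0.524  -0.3856  0.1248] head -4.46 q [-0.67  0.3   1.76  0.    1.08  0.97] F [0.45 0.55 2.41] M [ 0.05 -0.01 -0.01]
shift [-0.004  0.002  0.003] turn [-0.    -0.002  0.179]
```

There's almost no resistance counter-clockwise. Now the other way: back, then 8° clockwise past the start.

{"op": "play_rows", "data": {
  "rows": [
    [[0, 0, 0], [0, 0, 0.06]],
    [[0, 0, 0], [0, 0, 0.12]],
    [[0, 0, 0.001], [0, 0, 0.18]],
    [[0, 0, 0.001], [0, 0, 0.22]],
    [[0, 0, 0.001], [0, 0, 0.26]],
    [[0, 0, 0.001], [0, 0, 0.3]],
    [[0, 0, 0.001], [0, 0, 0.34]],
    [[0, 0, 0.001], [0, 0, 0.34]],
    [[0, 0, 0.001], [0, 0, 0.34]]
  ]
}}

```text
time: 5.08
tool_pos: [0.5239, -0.3858, 0.1245]
tcp_rot: [3.095, -0.535, 0.002]
wrist_force: [-0.3, -0.8, 3.8]
width: 0.168
grip_force: 43.7
```

```bash
python3 go.py .523 -.386 .124 -12.5
```

```text
t 5.0833 pos [ 0.5239 -0.3858  0.1245] head -19.61 q [-0.67  0.3   1.76  0.    1.08  1.24] F [-0.32 -0.85  3.82] M [-0.08  0.04  0.93]
shift [-0.003  0.002  0.002] turn [ 0.    -0.002 -0.158]
```

Clockwise gives 0.93 N m at 7°, so that's the stop and the thread is right-handed: counter-clockwise loosens. I'll unscrew counter-clockwise, following the rise.

{"op": "play_rows", "data": {
  "rows": [
    [[0, 0, 0], [0, 0, -0.08]],
    [[0, 0, 0], [0, 0, -0.16]],
    [[0, 0, -0.002], [0, 0, -0.25]],
    [[0, 0, -0.004], [0, 0, -0.35]],
    [[0, 0, -0.005], [0, 0, -0.45]],
    [[0, 0, -0.007], [0, 0, -0.55]],
    [[0, 0, -0.009], [0, 0, -0.65]],
    [[0, 0, -0.01], [0, 0, -0.75]],
    [[0, 0, -0.012], [0, 0, -0.85]],
    [[0, 0, -0.013], [0, 0, -0.95]],
    [[0, 0, -0.014], [0, 0, -1]],
    [[0, 0, -0.014], [0, 0, -1]]
  ]
}}

```text
time: 6.08
tool_pos: [0.5237, -0.3851, 0.1274]
tcp_rot: [-3.064, -0.687, -0.002]
wrist_force: [-0.2, 0.9, 0.5]
width: 0.166
grip_force: 35.1
```

```bash
python3 go.py .523 -.386 .124 -12.5
```

```text
t 6.0833 pos [ 0.5237 -0.3851  0.1274] head 25.27 q [-0.67  0.3   1.76  0.    1.08  0.46] F [-0.19  0.91  0.48] M [ 0.13 -0.02 -0.03]
shift [-0.004  0.002  0.013] turn [-0.002 -0.001  0.839]
```

Turning freely. Continuing with two more 45° stages.

{"op": "play_rows", "data": {
  "rows": [
    [[0, 0, -0.001], [0, 0, -0.08]],
    [[0, 0, -0.003], [0, 0, -0.18]],
    [[0, 0, -0.004], [0, 0, -0.28]],
    [[0, 0, -0.006], [0, 0, -0.38]],
    [[0, 0, -0.008], [0, 0, -0.48]],
    [[0, 0, -0.009], [0, 0, -0.58]],
    [[0, 0, -0.011], [0, 0, -0.68]],
    [[0, 0, -0.012], [0, 0, -0.78]],
    [[0, 0, -0.014], [0, 0, -0.88]],
    [[0, 0, -0.015], [0, 0, -0.96]],
    [[0, 0, -0.016], [0, 0, -1]],
    [[0, 0, -0.016], [0, 0, -1]]
  ]
}}

```text
time: 7.08
tool_pos: [0.5232, -0.3846, 0.1312]
tcp_rot: [-2.569, -1.805, -0.002]
wrist_force: [-1.6, 2.5, 1.9]
width: 0.163
grip_force: 35.1
```

{"op": "play_rows", "data": {
  "rows": [
    [[0, 0, -0.001], [0, 0, -0.08]],
    [[0, 0, -0.003], [0, 0, -0.18]],
    [[0, 0, -0.004], [0, 0, -0.28]],
    [[0, 0, -0.006], [0, 0, -0.38]],
    [[0, 0, -0.008], [0, 0, -0.48]],
    [[0, 0, -0.009], [0, 0, -0.58]],
    [[0, 0, -0.011], [0, 0, -0.68]],
    [[0, 0, -0.012], [0, 0, -0.78]],
    [[0, 0, -0.014], [0, 0, -0.88]],
    [[0, 0, -0.015], [0, 0, -0.96]],
    [[0, 0, -0.016], [0, 0, -1]],
    [[0, 0, -0.016], [0, 0, -1]]
  ]
}}

```text
time: 8.08
tool_pos: [0.5225, -0.3847, 0.1349]
tcp_rot: [-1.682, -2.65, -0.002]
wrist_force: [-2.4, 1.8, 2.1]
width: 0.169
grip_force: 35.1
```

```bash
python3 go.py .523 -.386 .124 -12.5
```

```text
t 8.0833 pos [ 0.5225 -0.3847  0.1349] head 115.18 q [-0.67  0.29  1.76  0.    1.1  -1.11] F [-2.43  1.83  2.06] M [ 0.43  0.64 -0.05]
shift [-0.006 -0.     0.044] turn [-4.000e-03 -1.000e-03  2.837e+00]
```

127.7° turned so far. I'll turn about 11° more, then try a gentle lift.

{"op": "play_rows", "data": {
  "rows": [
    [[0, 0, -0.001], [0, 0, -0.08]],
    [[0, 0, -0.002], [0, 0, -0.16]],
    [[0, 0, -0.003], [0, 0, -0.25]],
    [[0, 0, -0.006], [0, 0, -0.25]],
    [[0, 0, -0.012], [0, 0, -0.25]],
    [[0, 0, -0.02], [0, 0, -0.25]],
    [[0, 0, -0.02], [0, 0, -0.25]],
    [[0, 0, -0.02], [0, 0, -0.25]]
  ]
}}

```text
time: 8.75
tool_pos: [0.5232, -0.3846, 0.1403]
tcp_rot: [-1.415, -2.803, -0.003]
wrist_force: [-3.5, 4.2, -0.3]
width: 0.167
grip_force: 34.7
```

```bash
python3 go.py .523 -.386 .24 128
```

```text
t 8.75 pos [ 0.5232 -0.3846  0.1403] head 126.43 q [-0.67  0.29  1.75  0.    1.11 -1.31] F [-3.52  4.17 -0.29] M [0.88 0.77 0.01]
shift [-0.003 -0.004 -0.399] turn [ 0.001 -0.003 -0.035]
```

It lifts freely. Now the slow straight lift of about 11 cm.

{"op": "play_rows", "data": {
  "rows": [
    [[0, 0, -0.01], [0, 0, 0]],
    [[0, 0, -0.02], [0, 0, 0]],
    [[0, 0, -0.03], [0, 0, 0]],
    [[0, 0, -0.04], [0, 0, 0]],
    [[0, 0, -0.05], [0, 0, 0]],
    [[0, 0, -0.07], [0, 0, 0]],
    [[0, 0, -0.09], [0, 0, 0]],
    [[0, 0, -0.12], [0, 0, 0]],
    [[0, 0, -0.15], [0, 0, 0]],
    [[0, 0, -0.19], [0, 0, 0]],
    [[0, 0, -0.23], [0, 0, 0]],
    [[0, 0, -0.27], [0, 0, 0]],
    [[0, 0, -0.31], [0, 0, 0]],
    [[0, 0, -0.35], [0, 0, 0]],
    [[0, 0, -0.39], [0, 0, 0]],
    [[0, 0, -0.42], [0, 0, 0]],
    [[0, 0, -0.44], [0, 0, 0]],
    [[0, 0, -0.44], [0, 0, 0]],
    [[0, 0, -0.44], [0, 0, 0]],
    [[0, 0, -0.44], [0, 0, 0]]
  ]
}}

```text
time: 10.42
tool_pos: [0.5233, -0.3853, 0.25]
tcp_rot: [-1.414, -2.805, -0.002]
wrist_force: [-1.1, -0.2, -2.5]
width: 0.166
grip_force: 34.6
```

```bash
python3 go.py .523 -.386 .24 128;python3 - <<'E'
from h import *
i=[cams.read_camera(n)["image"][:,:,::-1] for n in("scene","wrist")]
a=cv2.resize(i[0][40:240,320:520],(400,400),interpolation=cv2.INTER_CUBIC);b=cv2.resize(i[1],(400,300))
cv2.imwrite("pics/end.png",np.hstack([a,np.vstack([b,np.zeros((100,400,3),np.uint8)])]))
E
```

```text
t 10.4167 pos [ 0.5233 -0.3853  0.25  ] head 126.5 q [-0.67  0.21  1.64  0.    1.3  -1.31] F [-1.06 -0.21 -2.47] M [-0.01 -0.02  0.  ]
shift [-0.002 -0.003  0.04 ] turn [ 0.001 -0.001 -0.033]
```

View pics/end.png

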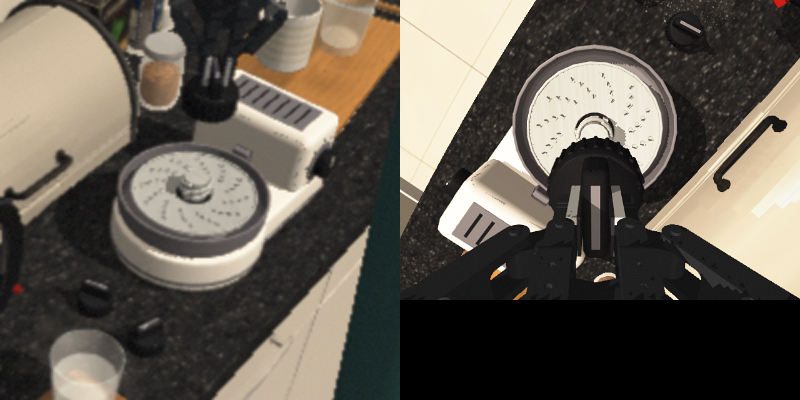

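The cap hangs level in the gripper at (212,98), the spindle at (195,180) is bare, and the disc lies flat around it. Handing in.

```bash
python3 -c "
from workcell import bot
print(bot.finish_job())"
```

```text
the job is handed in; nothing more can be done
None
```

I unscrewed the cap counter-clockwise (right-handed thread), lifted it about 11 cm clear and handed the job in at about 10 s with the gripper holding it level over the pan; the last pictures showed the disc still flat on its spindle, and no verdict came back.

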